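# Charge the amber jar at the filling station

### The job

Slide the funnel carriage by its red grip fully home against the end stop above the amber jar, then tip the five white balls from the scoop through the funnel into that jar. Set the empty scoop back upright on the blue mat, leave the carriage at its stop, and do not disturb the other things on the table.

Things in the scene. Friction and masses are not known exactly. Their poses are not given: they have to be found in the camera images.
- station: the fixed filling station: base plate 170 x 300 x 12 mm, grey end plates 128 mm tall, two steel rails that carry the funnel carriage over two jar bays. Origin at the centre of its underside; its y axis runs along the rails, its -x side (with the red grip) faces the robot; the bays lie at y = +70 and -70 mm. The carriage plate rides at 124 to 136 mm height
- carriage (a joint): position of the funnel carriage along the station's y axis in m, 0 in the middle, end stops at -0.070 and +0.070, each exactly over one jar; it needs about 3 N to slide and stays where it is left
- grip_top (a point): centre of the top of the carriage's red upright grip, 26 x 26 mm across and 54 mm tall (its top 188 mm above the table), 118 mm from the funnel's axis on the side towards the robot; the arm that carries it lies 54 mm below its top
- funnel_mouth (a point): centre of the mouth of the white funnel on the carriage, 178 mm above the table, outer rim 128 mm wide (inside 122 mm)
- funnel_spout (a point): centre of the lower end of the funnel's spout, 100 mm above the table, 8 mm above the jar rims; its bore is 37 mm wide
- jar_amber: the brown amber jar, fixed in a bay of the filling station: outside 58 mm wide, 80 mm tall, open top (inside 50 mm wide), standing on the 12 mm base plate; origin at the centre of its underside
- jar_clear: the clear, colourless jar, fixed in a bay of the filling station: outside 58 mm wide, 80 mm tall, open top (inside 50 mm wide), standing on the 12 mm base plate; origin at the centre of its underside
- mat: thin blue mat, 190 (its x) x 150 (its y) x 3 mm, fixed to the table; origin at the centre of its underside
- scoop: steel scoop holding five white balls: open-fronted bowl 105 x 70 mm, walls 36 mm tall, floor 3 mm thick, its last 25 mm a 19 degree ramp up to the lip (tip it 40 to 50 degrees to empty it). +x points to the open front. Origin under the bowl, 55 mm behind the lip. A black bar handle, 22 mm wide, 20 mm tall, runs back from x = -55 to -140 mm, its middle 46 mm above the underside. 160 g
- scoop_grip (a point): the middle of the scoop's black handle, x = -95, z = 46 mm in the scoop's frame: where to grip it across
- scoop_lip (a point): the middle of the scoop's front lip, x = 55, z = 12 mm in the scoop's frame
- ball0_center (a point): centre of a white ceramic ball, 18 mm wide, 12 g
- ball1_center (a point): centre of a white ceramic ball, 18 mm wide, 12 g
- ball2_center (a point): centre of a white ceramic ball, 18 mm wide, 12 g
- ball3_center (a point): centre of a white ceramic ball, 18 mm wide, 12 g
- ball4_center (a point): centre of a white ceramic ball, 18 mm wide, 12 g
- reagent: green-glass bottle, blue cap, 64 mm wide, 150 mm tall; origin at the centre of its underside; leave it alone
- buffer: white plastic bottle, yellow cap, 60 mm wide, 130 mm tall; origin at the centre of its underside; leave it alone
- sample: clear jar, red cap, 60 mm wide, 70 mm tall; origin at the centre of its underside; leave it alone
- beaker: empty glass beaker, 70 mm wide, 85 mm tall; origin at the centre of its underside; leave it alone
- stock: amber bottle, black cap, 68 mm wide, 160 mm tall; origin at the centre of its underside; leave it alone
- spatula: spatula lying flat; origin under its middle; leave it alone
- canister: aluminium can, 66 mm wide, 100 mm tall; origin at the centre of its underside; leave it alone
There are look-alikes about, which are no part of the job. What is shaped like the scoop but purple is not meant. Several things have the shape of the mat; the one meant has the colours described above.

How it is judged (in metres and radians):
On the way, in this order (a step that is already met when the one before it is completed fails the run):
1. the funnel carriage stands at the end stop over the amber jar (horizontal distance between funnel_spout and jar_amber below 0.004 m), for 0.2 s.
2. all five balls are in the amber jar (horizontal distance between each of ball0_center, ball1_center, ball2_center, ball3_center, ball4_center and jar_amber below 0.029 m and z of each of ball0_center, ball1_center, ball2_center, ball3_center, ball4_center in the frame of jar_amber below 0.078 m and horizontal distance between funnel_spout and jar_amber below 0.004 m), for 0.2 s.
At the end, for the whole second after the job is handed in: The funnel spout is within 4 mm of the amber jar's axis (carriage at its stop), all five balls lie inside the amber jar, and the scoop rests upright (within 0.1 rad) on the mat, its origin within 100 mm (mat's x) and 80 mm (mat's y) of the mat's centre and less than 8 mm above the mat's underside (all of step 2 and x of scoop in the frame of mat between -0.1 and 0.1 m and y of scoop in the frame of mat between -0.08 and 0.08 m and z of scoop in the frame of mat below 0.008 m and angle between scoop's own z axis and vertical below 0.1 rad and linear speed of scoop below 0.02 m/s); the robot touches nothing.
It fails at once if a bystander is pushed more than 30 mm (distance of any of reagent, buffer, sample, beaker, stock, spatula, canister from where it was at the start of the episode above 0.03 m).
It fails at once if a bystander bottle, jar, can or beaker is tipped over (angle between any of reagent, buffer, sample, beaker, stock, canister's own z axis and vertical above 0.5 rad).
It also fails if it takes over 61 s, if anything falls off the work surface, if the arm or the gripper's body presses on something with over 40 N, if the wrist force passes 120 N, or if a joint passes its speed limit or range.

### The arm

A 7-joint arm with a two-finger parallel gripper is mounted at the origin on the work surface. World frame = base frame: x ahead of the robot, y to its left, z up, the work surface at z = 0. Lengths are in mm, angles in rad, forces in N, time in s.
With the tool pointing down it reaches from about 400 to 875 mm from the base axis. Payload 4.4 kg.
Tool frame: the origin (TCP) lies at the very end of the fingers, on their centre line; the grasp point (between the pads) lies 19 mm behind it; z points along the fingers, y is the direction in which the jaws open and shut (so a half turn about z gives the same grasp; the last joint's range is limited). The gripper opens to 85 mm and grips with 20 to 120 N. Pads are 22 mm wide; open, the fingers measure 114 mm over their backs; the gripper's body (76 mm by 85 mm) begins 54 mm behind the grasp point. The pads swing forward as they close: fully open they stand 13 mm farther back than shut.
Start: joints at [1.172, 0.628, 0.038, 1.517, -0.027, 0.996, -0.02], TCP at [212.377, -614.34, 231.313] pointing down, gripper open.
Joint ranges: [-3.06, 3.06], [-0.37, 2.12], [-1.25, 1.32], [0.18, 2.47], [-1.1, 4.24], [0.23, 1.98], [-2.94, 2.94]. Speed limits (rad/s): [2.57, 2.57, 3.14, 3.14, 3.14, 3.14, 3.14].

### API

Orientations are given as [roll, pitch, yaw] about the fixed x, y, z axes, in that order (R = Rz(yaw) Ry(pitch) Rx(roll)).
In Python, from cell import ctrl gives the robot as it stands.
- The arm moves only by the shell command python3 -m crank 'ROWS' [OPENING]. ROWS is JSON, a list that holds one entry, the list of rows, each a list of 6 numbers: the shift along the tool's x, y, z in units of 30 mm (1.0 is 30 mm), then the turn, a rotation vector about the tool's x, y, z in units of 6 degrees (1.0 is 6 degrees). In form: [[[tx, ty, tz, rx, ry, rz], ...]]. A call has 1 to 12 rows; each row shifts and turns the pose as measured when the row begins, along the tool's axes as they then stand; what a row does not reach is not made up. A row lasts 1/12 s, in which the tool goes at most 41.7 mm and 7.16 degrees, less where a joint would pass 70% of its speed; a pose out of reach is approached as far as the arm can. A call is refused whole if a number of a shift passes 1 or a number of a turn 1, either way. A call with a gripper value outside its range is refused whole. OPENING is the gripper command: -1 is fully open, 1 is shut, values between are in proportion, set as the call begins (- or left out, the last holds). The fingers move at their own pace and stop on an object; the grip force is fixed at half the most. Time passes only in rows, so rows that do not move let the fingers close. It gives the time, the measured TCP pose, the force and the opening at its end, in the units of the state.
- ctrl.read_state(): the state, without advancing time (a new reading comes with each control period).
- ctrl.get_image(name): name is "side" or "top" or "wrist"; returns a dict with "color" (400x640x3 uint8, red, green, blue), "depth" (400x640 float32, mm along the optical axis (not along the pixel's ray), 0 where there is no reading), "camera_matrix" (3x3 intrinsics, pixels), "k1" (the pictures are not rectified: a ray, as slopes to the right and down, at radius r is drawn at 1 + k1 r^2 times it, then the intrinsics apply), "R" (3x3) and "t" (3): a world point X has camera coordinates R X + t. Camera axes: x right, y down, z forward; pixel columns grow to the right and rows downward; lengths in mm; the calibration is good to about 2 mm. A picture is of the moment at which its call begins.
- ctrl.finish_job(): hands the job in, once; it reports no verdict.
Trained networks look in a picture, given as the dict that the camera call returned (one of the last four; its "shot" number tells which), for a name from the list of things; names that differ only in an ending like _2 or _b are one class to them, and where a whole thing is asked for, a point or a joint stands for the part that bears it (a point fixed in the world has none). Each returns a list of dicts, best first, with "conf" (0 to 1); they miss things now and then, are a little off and sometimes report something else, mostly with a low value. They report only what shows in the picture. A call takes as long as a camera call. They do not tell look-alikes from the thing itself.
- ctrl.search_frame(query, picture): "extent" ([centre column, centre row, width, height] in pixels, round what is visible of it).
The state is a dict: "clock": time; "qpos": joint angles; "qd": joint speeds; "tau": joint torques, N m; "eef_pos": TCP position; "tool_rot": TCP orientation; "force": force on the tool from outside, world axes, zero at the start; "torque": the same for the moment, N m; "width": finger opening in mm.
Only numpy, scipy, OpenCV 4.12 (cv2) and the standard library are available. Lean on these libraries where they do the work, as an engineer would, in place of code of your own. Each camera call takes 0.05 s, during which the arm holds its last target. There are 200 camera calls.

## Working session

There is one attempt and no reset: what is moved stays moved. The work goes in short steps, Python scripts to look and compute and a shell command to move; the robot and the scene stay as the last step left them, time stands still between calls to the robot, and variables do not carry over. Pictures are saved under pics/ and viewed, about 8 in all and at most 12, crops included, and the job is handed in when it is done.

```bash
ls; mkdir -p pics; cat > h.py <<'E'
import numpy as np, cv2
from cell import ctrl
from scipy.spatial.transform import Rotation as Ro
def px2w(p,u,v,z=None,d=None):
    K=np.array(p["camera_matrix"]);k=p["k1"];R=np.array(p["R"]);t=np.array(p["t"])
    xd=np.array([(u-K[0,2])/K[0,0],(v-K[1,2])/K[1,1]]);x=xd.copy()
    for _ in range(20): x=xd/(1+k*(x@x))
    r=np.array([x[0],x[1],1.]);C=-R.T@t;w=R.T@r
    if z is not None: d=(z-C[2])/w[2]
    elif d is None: d=p["depth"][int(round(v)),int(round(u))]
    return C+w*d
def cloud(p):
    K=np.array(p["camera_matrix"]);k=p["k1"];R=np.array(p["R"]);t=np.array(p["t"])
    v,u=np.mgrid[0:400,0:640];xd=np.stack([(u-K[0,2])/K[0,0],(v-K[1,2])/K[1,1]],-1);x=xd.copy()
    for _ in range(20): x=xd/(1+k*(x**2).sum(-1,keepdims=True))
    c=np.concatenate([x,np.ones((400,640,1))],-1)*p["depth"][...,None]
    return (c-t)@R
def save(p,n): cv2.imwrite("pics/"+n,p["color"][:,:,::-1])
def tool():
    s=ctrl.read_state();return np.array(s["eef_pos"]),Ro.from_euler("xyz",s["tool_rot"])
def rows(pos,rpy=None):
    "shift in tool axes (units) and turn (units) to target"
    P,R=tool();d=R.inv().apply(np.array(pos)-P)/30
    rv=(R.inv()*Ro.from_euler("xyz",rpy)).as_rotvec(degrees=True)/6 if rpy is not None else 0
    print("shift",np.round(d,2),"turn",np.round(rv,2))
E
python3 - <<'E'
from h import *
s=ctrl.read_state();print(s)
for n in("top","side"):
    p=ctrl.get_image(n);save(p,n+"0.png");print(n,-np.array(p["R"]).T@p["t"],p["k1"])
    for q in("station","grip_top","funnel_mouth","jar_amber","jar_clear","mat","scoop","scoop_grip","scoop_lip","ball0_center","reagent","buffer","sample","beaker","stock","spatula","canister"):
        print(q,[([round(float(a)) for a in r["extent"]],round(r["conf"],2)) for r in ctrl.search_frame(q,p)][:4] )
E
```

```text
pics
{'clock': 0.0, 'qpos': array([ 1.17219189,  0.62934168,  0.03842298,  1.51838269, -0.02699413,
        0.99628779, -0.01998279]), 'qd': array([-1.14376506e-03,  4.26033896e-04, -8.46454444e-05,  1.06787059e-03,
        7.09339332e-04,  8.79660471e-04,  1.75998631e-03]), 'tau': array([-1.18997445e-04, -5.63407302e+01,  1.22630574e+00, -1.93448156e+01,
        1.09527324e-02,  1.03758374e-02, -3.51923589e-06]), 'eef_pos': array([ 212.18191092, -613.72690521,  230.3869224 ]), 'tool_rot': array([-3.13969068e+00,  1.89009503e-05,  3.32839874e-01]), 'force': array([ 1.0149438 ,  0.09566372, -0.40768503]), 'torque': array([0.02327473, 0.02350305, 0.00445983]), 'width': 85.58016777653187}
top [ 322.3202703   -32.78764131 1229.47451547] -0.03532264432118689
station [([245, 182, 104, 75], 0.82)]
grip_top [([232, 183, 44, 73], 0.69)]
funnel_mouth [([230, 185, 44, 70], 0.9)]
jar_amber []
jar_clear [([270, 173, 21, 24], 0.6)]
mat [([385, 218, 62, 51], 0.73), ([246, 264, 70, 56], 0.68), ([367, 135, 22, 30], 0.24)]
scoop [([413, 290, 58, 45], 0.86), ([485, 242, 65, 42], 0.82), ([407, 218, 68, 
[... 955 characters left out ...]
27], 0.97), ([410, 244, 72, 44], 0.78), ([240, 210, 16, 46], 0.68), ([294, 186, 41, 39], 0.58)]
scoop [([332, 168, 18, 12], 0.87), ([274, 155, 44, 27], 0.76), ([291, 185, 40, 35], 0.7)]
scoop_grip [([272, 153, 41, 25], 0.94), ([294, 184, 42, 40], 0.7), ([331, 168, 19, 16], 0.63)]
scoop_lip [([292, 186, 41, 41], 0.88), ([274, 157, 42, 27], 0.82), ([332, 169, 21, 18], 0.76), ([354, 236, 65, 50], 0.3)]
ball0_center []
reagent [([241, 210, 20, 47], 0.68)]
buffer [([443, 276, 25, 46], 0.97)]
sample [([343, 197, 20, 23], 0.79)]
beaker [([237, 194, 20, 20], 0.6)]
stock [([358, 322, 24, 60], 0.81), ([296, 201, 55, 26], 0.32)]
spatula [([421, 329, 80, 62], 0.56)]
canister [([258, 240, 23, 32], 0.57)]
```

```bash
python3 - <<'E'
import cv2
a=cv2.imread("pics/top0.png");cv2.imwrite("pics/top0z.png",cv2.resize(a[100:330,130:530],None,fx=2,fy=2,interpolation=3))
E
```

```text
(no output)
```

View pics/top0z.png

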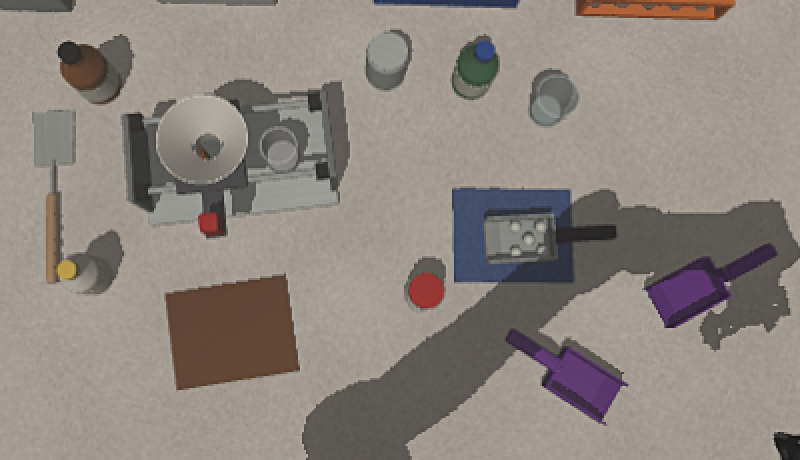

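View pics/side0.png

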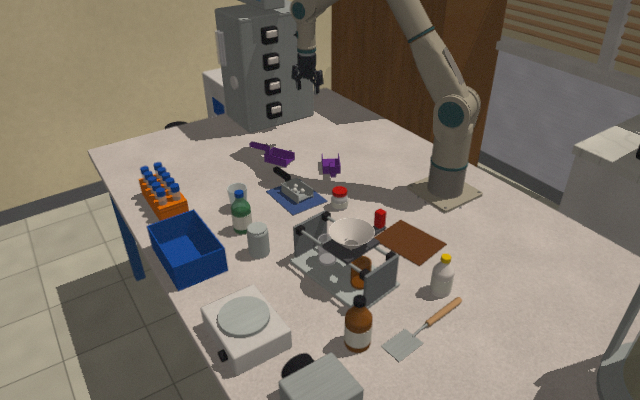

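The funnel (zoom 201,139) hangs near the amber bay on the left, and the clear jar is on the right (280,148). The red grip is at (209,223). The scoop with balls lies on the blue mat (520,237) with its handle to the right and its open front towards +y. The two purple scoops are decoys.

```bash
python3 - <<'E'
from h import *
p=ctrl.get_image("top");c=cloud(p);im=p["color"].astype(int);hsv=cv2.cvtColor(p["color"],cv2.COLOR_RGB2HSV)
def box(m,x0,y0,x1,y1):
    b=np.zeros_like(m);b[y0:y1,x0:x1]=m[y0:y1,x0:x1];return b&(p["depth"]>0)
def st(n,m):
    q=c[m];print(n,len(q),"mean",q.mean(0).round(1),"lo",np.percentile(q,3,0).round(1),"hi",np.percentile(q,97,0).round(1))
    r=cv2.minAreaRect(q[:,:2].astype(np.float32));print("   rect",np.round(r[0],1),np.round(r[1],1),round(r[2],1))
red=(hsv[...,0]<8)|(hsv[...,0]>172)
st("grip",box(red&(hsv[...,1]>150)&(c[...,2]>175),220,200,250,225))
st("rim",box((c[...,2]>170),200,140,262,200))
st("blue mat",box((hsv[...,0]>100)&(hsv[...,0]<130)&(hsv[...,1]>90)&(c[...,2]<15),350,185,425,250))
st("handle",box((c[...,2]>45)&(hsv[...,2]<70),405,205,445,230))
st("bowl",box((c[...,2]>25)&(hsv[...,2]>70),365,200,412,236))
st("balls",box((im.min(2)>170),370,200,410,236))
st("endplates",box((c[...,2]>115)&(c[...,2]<131),185,140,305,215))
st("plate L",box((c[...,2]>115)&(c[...,2]<133),185,140,206,215))
st("plate R",box((c[...,2]>115)&(c[...,2]<133),290,135,305,215))
st("sample",box((c[...,2]>60),330,230,356,260))
for n,z in(("reagent",0),): pass
for n,u,v in(("clearjar",270,173),("buffercap",163,234),("stockcap",164,125),("reagentcap",372,125),("beaker",406,152),("can",323,126)): print(n,px2w(p,u,v).round(0))
E
```

```text
grip 79 mean [460.4 158.1 187.8] lo [449.7 147.1 181.8] hi [471.  169.  191.8]
   rect [460.9 158.2] [23.2 24.1] 13.9
rim 447 mean [582.6 180.5 175.2] lo [518.5 116.7 170.3] hi [636.9 236.3 181. ]
   rect [577.  175.9] [123.8 125.1] 3.8
blue mat 669 mean [ 482.6 -265.6    3.8] lo [ 405.8 -374.2   -0.6] hi [ 548.7 -197.9    8.5]
   rect [ 476.6 -289.7] [145.1 187.6] 1.3
handle 214 mean [ 475.5 -389.5   58.4] lo [ 463.8 -433.3   49.1] hi [ 485.7 -349.5   63. ]
   rect [ 477.1 -391.3] [26.2 89.1] 7.9
bowl 144 mean [ 472.5 -306.9   36.1] lo [ 432.  -349.5   25.4] hi [ 505.1 -247.9   43.8]
   rect [ 469.3 -297.8] [ 70.1 105.5] 4.6
balls 6 mean [ 467.2 -303.7   23.9] lo [ 446.5 -326.3   18.7] hi [ 487.8 -290.    28.3]
   rect [ 467.  -309.5] [38.8 41.4] 89.6
endplates 841 mean [580.4 146.7 125.2] lo [505.7  -1.6 117.1] hi [653.4 297.3 130.5]
   rect [564.2 145.5] [161.6 301.4] 7.9
plate L 308 mean [565.3 284.3 126.3] lo [502.8 261.  116.3] hi [622.6 300.9 131.7]
   rect [562.8 278.4] [127.9  40.2] 4.7
plate R 185 mean [591.3   4.6 128.3] lo [540.8  -7.7 121.7] hi [659.6  15.4 132.1]
   rect [601.8   3.9] [125.4  20.4] 1.8
sample 252 mean [ 383.8 -147.7   71. ] lo [ 361.4 -170.9   67.1] hi [ 406.1 -124.3   75.5]
   rect [ 383.8 -148. ] [50.2 52.4] 1.0
clearjar [608.  82.  15.]
buffercap [398. 366. 129.]
stockcap [709. 379. 156.]
reagentcap [ 727. -222.  149.]
beaker [ 693. -358.    3.]
can [738. -81. 102.]
```

```bash
python3 -m crank '[[[0.5,-0.27,0,0,0,0],[0.95,-0.52,0,0,0,0],[0.95,-0.52,0,0,0,0],[0.95,-0.52,0,0,0,0],[0.95,-0.52,0,0,0,0],[0.95,-0.52,0,0,0,0],[0.95,-0.52,0,0,0,0],[0.95,-0.52,0,0,0,0],[0.95,-0.52,0,0,0,0],[0.95,-0.52,0,0,0.0,0],[0.95,-0.52,0,0,0,0],[0.95,-0.52,0,0,0,0]]]' 1; python3 -c "
from h import *
print(ctrl.read_state()['qpos'].round(2))
rows([467,113,230],[3.1416,0,.141])"
```

```text
clock: 2.85
eef_pos: [473.8, -321.1, 230.6]
tool_rot: [3.141, 0.001, 0.322]
force: [0.4, -0.9, -0.3]
width: -0.2
[ 0.52  0.52  0.03  1.74 -0.02  0.88 -0.68]
shift [ 4.37e+00 -1.38e+01  1.00e-02] turn [0.   0.   1.73]
```

```bash
python3 -m crank '[[[0.3,-0.9,0,0,0,0],[0.3,-0.95,0,0,0,0],[0.3,-0.95,0,0,0,0],[0.3,-0.95,0,0,0,0],[0.3,-0.95,0,0,0,0],[0.3,-0.95,0,0,0,0],[0.3,-0.95,0,0,0,0],[0.3,-0.95,0,0,0,0],[0.3,-0.95,0,0,0,0],[0.3,-0.95,0,0,0,0],[0.3,-0.95,0,0,0,0],[0.3,-0.95,0,0,0,0]]]'; python3 -c "
from h import *
rows([467,113,157],[3.1416,0,.141])"
```

```text
clock: 3.85
eef_pos: [466.8, 70.3, 233.1]
tool_rot: [-3.139, -0.01, 0.34]
force: [-0.3, 0.1, 0.4]
width: -0.0
shift [ 0.45 -1.33  2.54] turn [-0.04 -0.1   1.9 ]
```

```bash
python3 -m crank '[[[0,-0.5,0.5,0,0,1],[0,-0.4,0.6,0,-0.1,0.9],[0,-0.2,0.8,0,0,0],[0,0,0.6,0,0,0],[0,0,0,0,0,0],[0,0,0,0,0,0]]]'; python3 - <<'E'
from h import *
rows([467,113,157],[3.1416,0,.141])
p=ctrl.get_image("wrist");save(p,"w1.png")
q=ctrl.get_image("top");save(q,"t1.png");c=cloud(q);hsv=cv2.cvtColor(q["color"],cv2.COLOR_RGB2HSV)
m=((hsv[...,0]<8)|(hsv[...,0]>172))&(hsv[...,1]>150)&(c[...,2]>175);m[:200]=0;m[230:]=0;m[:,:215]=0;m[:,255:]=0
print(c[m].mean(0),m.sum())
a=np.hstack([p["color"],cv2.resize(q["color"][120:260,180:404],(640,400))])[:,:,::-1]
cv2.imwrite("pics/c1.png",cv2.resize(a,(800,250)))
E
```

```text
clock: 4.35
eef_pos: [454.5, 121.5, 158.7]
tool_rot: [-3.129, -0.006, 0.152]
force: [-0.5, -0.4, 0.2]
width: 0.1
shift [0.37 0.34 0.06] turn [-0.12 -0.05  0.11]
[nan nan nan] 0<stdin>:6: RuntimeWarning: Mean of empty slice.
  ret = um.true_divide(
```

View pics/c1.png

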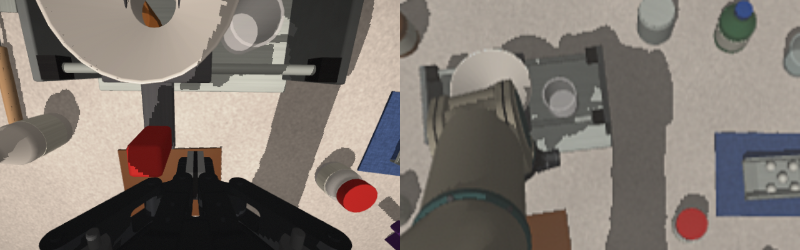

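Left half (wrist): the closed fingers (195,165) stand just beside the red grip (150,150) on its -y side, and the amber jar shows through the funnel. Next I push along tool -y.

```bash
python3 -m crank '[[[0.37,0,0,0,0,0],[0,-0.3,0,0,0,0],[0,-0.3,0,0,0,0],[0,-0.3,0,0,0,0],[0,-0.3,0,0,0,0],[0,-0.2,0,0,0,0],[0,0,0,0,0,0]]]'; python3 -m crank '[[[0,-0.2,0,0,0,0],[0,-0.15,0,0,0,0],[0,0,0,0,0,0]]]'
```

```text
clock: 5.03
eef_pos: [460.6, 163.7, 164.3]
tool_rot: [-3.132, -0.012, 0.145]
force: [1.2, -1.7, -1.4]
width: -0.1
clock: 5.28
eef_pos: [458.9, 174.5, 164.5]
tool_rot: [-3.133, -0.013, 0.145]
force: [1.2, -1.4, -0.9]
width: -0.1
```

```bash
python3 - <<'E'
from h import *
p=ctrl.get_image("wrist");save(p,"w2.png")
for q in ("funnel_mouth","jar_amber","grip_top"): print(q,ctrl.search_frame(q,p)[:2])
E
```

```text
funnel_mouth [{'extent': [247.2, 145.2, 323.8, 290.4], 'conf': 0.57}]
jar_amber [{'extent': [272.9, 43.4, 55.1, 55.2], 'conf': 0.69}]
grip_top [{'extent': [246.8, 147.0, 322.4, 286.2], 'conf': 0.56}]
```

```bash
python3 -m crank '[[[0,-0.15,0,0,0,0],[0,-0.15,0,0,0,0],[0,0,0,0,0,0]]]'; python3 -m crank '[[[0,-0.15,0,0,0,0],[0,-0.1,0,0,0,0],[0,0,0,0,0,0]]]'
```

```text
clock: 5.73
eef_pos: [458.9, 173.1, 164.7]
tool_rot: [3.139, -0.011, 0.137]
force: [0.1, 0.8, 0.1]
width: -0.2
clock: 5.98
eef_pos: [458.7, 173.7, 164.9]
tool_rot: [3.131, -0.009, 0.131]
force: [-0.0, -0.2, -0.0]
width: -0.1
```

```bash
python3 - <<'E'
from h import *
s=ctrl.read_state();print(s['force'],s['torque'],s['tau'].round(2),s['qpos'].round(3))
p=ctrl.get_image("wrist");q=ctrl.get_image("side")
a=np.hstack([p["color"],cv2.resize(q["color"][170:310,250:474],(640,400),interpolation=2)])[:,:,::-1]
cv2.imwrite("pics/c2.png",cv2.resize(a,(800,250)))
E
```

```text
[-0.03347074 -0.16205944 -0.04740095] [-0.01987653 -0.02032052 -0.0450298 ] [ 3.000e-01 -4.334e+01  1.480e+00 -1.320e+01  2.200e-01  4.000e-02
 -4.000e-02] [-0.464  0.5    0.051  2.03  -0.021  0.607 -1.842]
```

View pics/c2.png

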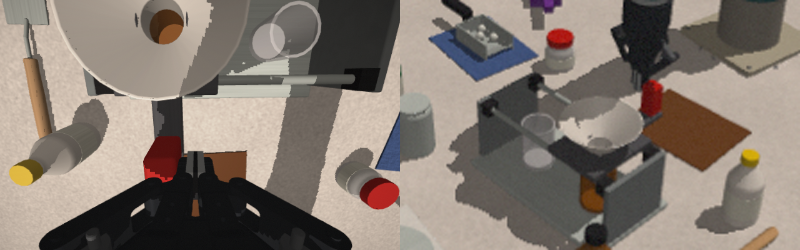

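```bash
python3 -m crank '[[[0,-0.3,0,0,0,0],[0,-0.4,0,0,0,0]]]';python3 -m crank '[[[0,-0.5,0,0,0,0],[0,-0.5,0,0,0,0]]]'
```

```text
clock: 6.25
eef_pos: [458.3, 174.5, 165.0]
tool_rot: [3.106, -0.005, 0.12]
force: [6.1, -39.7, 14.2]
width: -0.0
clock: 6.42
eef_pos: [458.0, 173.7, 165.4]
tool_rot: [3.068, 0.002, 0.099]
force: [5.0, -36.3, 17.4]
width: -0.2
```

```bash
python3 -m crank '[[[0,0.5,0,0,0,0],[0,0.8,0,0,0,0],[0,0.5,-0.9,0,0,0],[0,0.9,-0.9,0,0,0],[0,0.9,-0.7,0,0,0],[0,0.9,0,0,0,0],[0,0.9,0,0,0,0],[0,0.9,0,0,0,0],[0,0.9,0,0,0,0],[0,0.9,0,0,0,0],[0,0.9,0,0,0,0],[0,0.9,0,0,0,0]]]' -1; python3 - <<'E'
from h import *
q=ctrl.get_image("top");save(q,"t2.png");c=cloud(q);hsv=cv2.cvtColor(q["color"],cv2.COLOR_RGB2HSV)
m=((hsv[...,0]<8)|(hsv[...,0]>172))&(hsv[...,1]>150)&(c[...,2]>175);m[:200]=0;m[230:]=0;m[:,:200]=0;m[:,255:]=0
print("grip",c[m].mean(0),m.sum())
m=c[...,2]>165;m[200:]=0;m[:140]=0;m[:,:190]=0;m[:,262:]=0
print("rim",cv2.minAreaRect(c[m][:,:2].astype(np.float32)))
rows([477,-391,180],[3.1416,0,1.654])
E
```

```text
clock: 7.42
eef_pos: [492.7, -110.5, 267.7]
tool_rot: [3.079, -0.006, 0.121]
force: [1.1, 0.0, 0.6]
width: 85.4
grip [454.78480652 200.10137706 187.72790957] 74
rim ((490.55877685546875, 100.75970458984375), (410.72015380859375, 125.95750427246094), 55.49190902709961)
shift [-1.6   8.78  3.54] turn [  0.57   0.44 -14.7 ]
```

```bash
python3 -m crank '[[[-0.2,0.9,0,0.57,0.44,0],[-0.2,0.95,0,0,0,0],[-0.2,0.95,0,0,0,0],[-0.2,0.95,0.3,0,0,0],[-0.2,0.95,0.3,0,0,0],[-0.2,0.95,0.3,0,0,0],[-0.2,0.95,0.3,0,0,0],[-0.2,0.95,0.3,0,0,0],[0,0.8,0,0,0,0],[0,0,0,0,0,-1],[0,0,0,0,0,-1],[0,0,0,0,0,-1]]]' -0.3; python3 -m crank '[[[0,0,0,0,0,-1],[0,0,0,0,0,-1],[0,0,0,0,0,-1],[0,0,0,0,0,-1],[0,0,0,0,0,-1],[0,0,0,0,0,-1],[0,0,0,0,0,-1],[0,0,0,0,0,-1],[0,0,0,0,0,-1],[0,0,0,0,0,-1],[0,0,0,0,0,-1],[0,0,0,0,0,-0.7]]]'; python3 - <<'E'
from h import *
rows([477,-391,100],[3.1416,0,1.654])
p=ctrl.get_image("wrist");save(p,"w3.png");hsv=cv2.cvtColor(p["color"],cv2.COLOR_RGB2HSV);c=cloud(p)
m=(c[...,2]>40)&(c[...,2]<66)&(abs(c[...,0]-475)<35)&(abs(c[...,1]+395)<52)&(hsv[...,2]<90)
q=c[m];print(m.sum(),q.mean(0),cv2.minAreaRect(q[:,:2].astype(np.float32)))
v=np.linalg.svd(q[:,:2]-q[:,:2].mean(0),full_matrices=False)[2][0];print(v)
E
```

```text
clock: 8.47
eef_pos: [495.5, -363.7, 219.6]
tool_rot: [3.124, -0.073, 0.465]
force: [1.0, 0.5, 0.5]
width: 55.3
clock: 9.47
eef_pos: [510.5, -344.6, 219.3]
tool_rot: [3.049, -0.018, 1.771]
force: [-0.1, -0.1, -0.3]
width: 55.1
shift [-1.37 -1.76  3.81] turn [ 0.87 -0.23  1.11]
1385 [ 475.47172527 -383.65803938   57.8680361 ] ((475.6836242675781, -387.85662841796875), (95.4451675415039, 41.44810485839844), 79.77313232421875)
[ 0.11597622 -0.99325199]
```

View pics/w3.png

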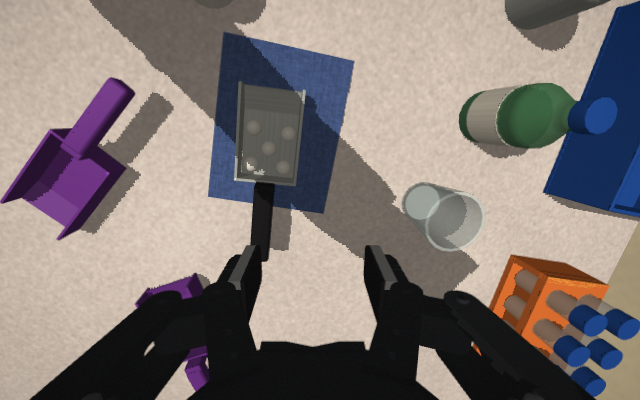

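The handle is at (262,222), left of the jaw centre, with all five balls in the bowl at (270,140). I'll shift sideways first, then descend.

```bash
python3 -m crank '[[[-0.3,-0.4,0.4,0.87,-0.23,0.6],[-0.5,-0.6,0.6,0,0,0.5],[-0.4,-0.6,0.8,0,0,0],[-0.2,-0.2,0.8,0,0,0],[0,0,0.8,0,0,0],[0,0,0,0,0,0]]]' -0.3; python3 - <<'E'
from h import *
rows([476,-391,30],[3.1416,0,1.654])
p=ctrl.get_image("wrist");hsv=cv2.cvtColor(p["color"],cv2.COLOR_RGB2HSV);c=cloud(p)
m=(c[...,2]>50)&(c[...,2]<64)&(abs(c[...,0]-475)<35)&(c[...,1]<-350)&(c[...,1]>-385)&(hsv[...,2]<90)
q=c[m];print(m.sum(),q.mean(0),cv2.minAreaRect(q[:,:2].astype(np.float32)))
save(p,"w4.png")
E
```

```text
clock: 10.02
eef_pos: [472.9, -385.6, 114.9]
tool_rot: [3.131, 0.001, 1.652]
force: [-0.9, 0.6, -0.6]
width: 55.3
shift [-0.18  0.06  2.83] turn [ 0.1   0.01 -0.01]
1422 [ 473.12388563 -366.97790396   58.27782415] ((473.4985656738281, -367.4717102050781), (21.821666717529297, 36.217689514160156), 4.047708988189697)
```

```bash
python3 -m crank '[[[-0.15,0.07,0.5,0.1,0,0],[0,0,0.6,0,0,0],[0,0,0.6,0,0,0],[0,0,0.6,0,0,0],[0,0,0.4,0,0,0],[0,0,0,0,0,0]]]' -0.3; python3 -c "
from h import *
rows([475,-391,30],[3.1416,0,1.654])"
```

```text
clock: 10.57
eef_pos: [489.2, -390.5, 43.6]
tool_rot: [3.123, 0.01, 1.651]
force: [-0.3, 0.5, -0.5]
width: 55.4
shift [ 0.03 -0.48  0.45] turn [ 0.18  0.1  -0.03]
```

```bash
python3 -m crank '[[[0,-0.25,0.2,0.18,0.1,0],[0,-0.2,0.2,0,0,0],[0,0,0.0,0,0,0]]]' -0.3; python3 -c "
from h import *
rows([475,-391,30],[3.1416,0,1.654])"
```

```text
clock: 10.82
eef_pos: [477.8, -391.9, 33.9]
tool_rot: [3.139, 0.001, 1.652]
force: [-1.2, 0.5, -0.2]
width: 55.7
shift [ 0.04 -0.09  0.13] turn [ 0.02  0.01 -0.02]
```

```bash
python3 -m crank '[[[0,-0.09,0.13,0,0,0],[0,0,0,0,0,0],[0,0,0,0,0,0],[0,0,0,0,0,0],[0,0,0,0,0,0],[0,0,0,0,0,0],[0,0,0,0,0,0]]]' 1; python3 -m crank '[[[0,0,-0.15,0,0,0],[0,0,-0.3,0,0.2,0],[0,0,-0.4,0,0.3,0],[0,0,-0.4,0,0.3,0],[0,0,-0.4,0,0.2,0],[0,0,-0.4,0,0,0],[0,0,-0.4,0,0,0],[0,0,-0.2,0,0,0],[0,0,0,0,0,0]]]'; python3 - <<'E'
from h import *
p=ctrl.get_image("wrist");q=ctrl.get_image("side")
a=np.hstack([p["color"],cv2.resize(q["color"][130:240,230:406],(640,400),interpolation=2)])[:,:,::-1]
cv2.imwrite("pics/c3.png",cv2.resize(a,(800,250)))
E
```

```text
clock: 11.4
eef_pos: [475.2, -393.3, 31.9]
tool_rot: [3.137, 0.003, 1.65]
force: [0.5, 1.0, -2.6]
width: 21.0
clock: 12.15
eef_pos: [474.0, -398.1, 114.7]
tool_rot: [3.14, -0.108, 1.653]
force: [-0.4, 0.8, -2.5]
width: 21.3
```

View pics/c3.png

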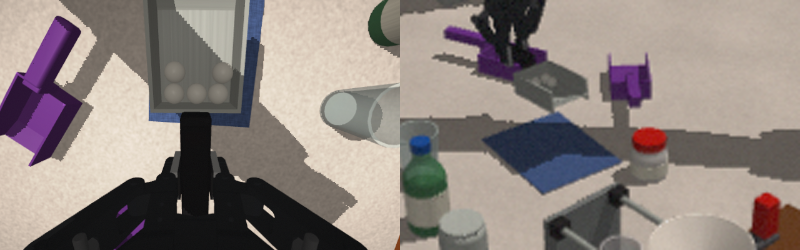

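The grasp holds (width 21 mm) and all five balls lie at the back of the bowl (200,88). Next I lift and carry, tipped back about 6°.

```bash
python3 -m crank '[[[0,0,-0.3,0,0,0],[0.1,0,-0.5,0,0,0],[0.2,0,-0.6,0,0,0],[0.3,0,-0.6,0,0,0],[0.4,0,-0.6,0,0,0],[0.5,0,-0.6,0,0,0],[0.6,0,-0.6,0,0,0],[0.6,0,-0.6,0,0,0],[0.6,0,-0.4,0,0,0],[0.6,0,-0.2,0,0,0],[0.6,0,0,0,0,0.2],[0.6,0,0,0,0,0.4]]]'; python3 -c "
from h import *
rows([412,157,255],[3.1416,-.1,.36])"
```

```text
clock: 13.25
eef_pos: [458.0, -256.5, 282.9]
tool_rot: [-3.122, -0.116, 1.586]
force: [0.1, -0.3, -1.4]
width: 20.8
shift [13.6  -1.27  2.55] turn [-1.43 -0.02 11.64]
```

```bash
python3 -m crank '[[[0.6,-0.02,0,0,0,0.5],[0.6,-0.05,0,0,0,0.5],[0.6,-0.08,0,0,0,0.5],[0.6,-0.1,0,0,0,0.5],[0.58,-0.13,0,0,0,0.5],[0.58,-0.16,0,0,0,0.5],[0.57,-0.19,0,0,0,0.5],[0.56,-0.22,0,0,0,0.5],[0.54,-0.25,0,0,0,0.5],[0.53,-0.28,0,0,0,0.5],[0.51,-0.31,0,0,0,0.5],[0.5,-0.34,0,0,0,0.5]]]'; python3 -c "
from h import *
print(ctrl.read_state()['qpos'].round(2))
rows([412,157,255],[3.1416,-.1,.36])"
```

```text
clock: 14.25
eef_pos: [445.5, -26.4, 309.2]
tool_rot: [-3.043, -0.074, 0.931]
force: [0.3, 0.7, -1.6]
width: 21.1
[ 0.33  0.28 -0.32  1.9  -0.04  1.01 -0.59]
shift [ 4.09 -4.32  2.55] turn [-1.39  0.51  5.42]
```

```bash
python3 -m crank '[[[0.4,-0.44,0.1,-0.15,0.05,0.5],[0.38,-0.46,0.1,-0.15,0.05,0.5],[0.36,-0.47,0.1,-0.15,0.05,0.5],[0.33,-0.49,0.1,-0.15,0.05,0.5],[0.3,-0.51,0.1,-0.15,0.05,0.5],[0.26,-0.53,0.1,-0.15,0.05,0.5],[0.22,-0.54,0.1,-0.15,0.05,0.5],[0.2,-0.5,0.1,-0.15,0.05,0.5],[0.15,-0.4,0.1,-0.15,0.05,0.5],[0.1,-0.3,0.1,0,0.05,0.5],[0,-0.15,0,0,0,0.3],[0,0,0,0,0,0]]]'; python3 -c "
from h import *
print(ctrl.read_state()['qpos'].round(2))
rows([412,157,265],[3.1416,-.1,.36])"
```

```text
clock: 15.25
eef_pos: [402.4, 154.3, 290.8]
tool_rot: [-3.135, -0.092, 0.358]
force: [-0.4, 1.0, -2.1]
width: 21.0
[-0.18  0.2  -0.3   2.07  0.09  0.79 -1.75]
shift [0.25 0.03 0.89] turn [-0.06  0.08 -0.02]
```

```bash
cat >> h.py <<'E'
def lip():
    P,R=tool();L=P+R.apply([150,0,15]);t=np.degrees(np.arcsin(-R.apply([1,0,0])[2]))
    f=np.array([571.2,218]);d=L[:2]-f;a=R.as_euler("xyz")[2];u=np.array([np.cos(a),np.sin(a)])
    print("lip",L.round(1),"tilt",round(t,1),"rel funnel fwd/left",round(d@u,1),round(d@[-u[1],u[0]],1),"q",ctrl.read_state()["qpos"].round(2))
E
python3 -m crank '[[[0.1,0,0.2,0,-0.3,0],[0.2,0,0.2,0,-0.5,0],[0.1,0,0.2,0,-0.5,0],[0,0,0.1,0,-0.5,0],[0,0,0,0,0,0]]]'; python3 -c "
from h import *
lip()"
```

```text
clock: 15.67
eef_pos: [411.3, 157.5, 270.1]
tool_rot: [-3.136, 0.109, 0.366]
force: [0.7, 1.3, -1.5]
width: 21.1
lip [549.  210.4 239. ] tilt 6.2 rel funnel fwd/left -23.4 0.9 q [-0.2   0.35 -0.3   1.93  0.1   0.99 -1.75]
```

```bash
python3 -m crank '[[[0.04,0,0.05,0,-0.5,0],[0.0,0,0.1,0,-0.5,0],[0.0,0,0.1,0,-0.5,0],[0,0,0,0,0,0]]]'; python3 -c "
from h import *
lip()"; python3 -m crank '[[[0.06,0,-0.4,0,-0.8,0],[0.08,0,-0.52,0,-1,0],[0.08,0,-0.52,0,-1,0],[0,0,0,0,0,0]]]'; python3 -c "
from h import *
lip()"
```

```text
clock: 16.0
eef_pos: [409.9, 155.5, 262.6]
tool_rot: [-3.135, 0.271, 0.369]
force: [0.1, 0.5, -1.7]
width: 21.1
lip [541.  206.2 208.1] tilt 15.5 rel funnel fwd/left -32.4 -0.1 q [-0.21  0.45 -0.29  1.82  0.09  1.16 -1.74]
clock: 16.33
eef_pos: [426.1, 159.9, 302.4]
tool_rot: [-3.134, 0.576, 0.372]
force: [0.9, -0.4, -2.5]
width: 20.9
lip [535.7 202.7 208.1] tilt 33.0 rel funnel fwd/left -38.6 -1.3 q [-0.24  0.62 -0.27  1.51  0.07  1.61 -1.73]
```

```bash
python3 -m crank '[[[0.4,0,-0.7,0,-0.9,0],[0.2,0,-0.65,0,-0.9,0],[0.1,0,-0.5,0,-0.8,0],[0,0,0,0,0,0],[0,0,0,0,0,0],[0,0,0,0,0,0],[0,0,0,0,0,0],[0,0,0,0,0,0]]]'; python3 - <<'E'
from h import *
lip()
p=ctrl.get_image("wrist");q=ctrl.get_image("side")
a=np.hstack([p["color"],cv2.resize(q["color"][170:310,250:474],(640,400),interpolation=2)])[:,:,::-1]
cv2.imwrite("pics/c4.png",cv2.resize(a,(800,250)))
E
```

```text
clock: 17.0
eef_pos: [454.9, 169.9, 323.6]
tool_rot: [-3.126, 0.82, 0.386]
force: [0.2, 0.2, -1.6]
width: 21.1
lip [539.5 204.5 203.7] tilt 47.0 rel funnel fwd/left -34.4 -0.5 q [-0.36  0.79 -0.08  1.23  0.    1.94 -1.63]
```

View pics/c4.png

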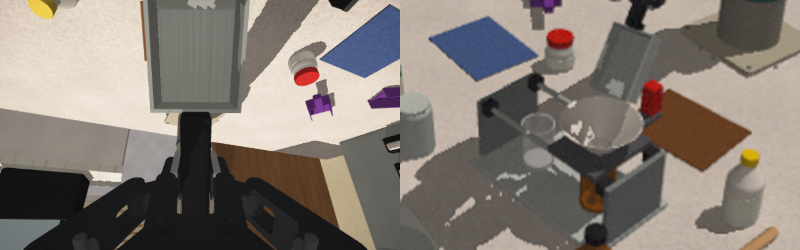

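The scoop's visible floor is empty and the lip hangs over the funnel. I'll tilt back, retreat and check the jar.

```bash
python3 -m crank '[[[0,0,0,0,0.6,0],[0,0,0,0,1,0],[0,0,0,0,1,0],[0,0,0,0,1,0],[0,0,0,0,1,0],[0,0,0,0,1,0],[0,0,0,0,1,0],[0,0,0,0,1,0],[0,0.4,0,0,0,0],[0,0.6,0,0,0,0],[0,0.6,0,0,0,0],[0,0.6,0,0,0,0]]]'; python3 -m crank '[[[0,0.8,0,0,0,0],[0,0.9,0,0,0,-0.5],[0,0.9,0,0,0,-0.5],[0,0.9,0,0,0,-0.5],[0,0.9,0,0,0,-0.5],[0,0.9,0,0,0,-0.5]]]'; python3 - <<'E'
from h import *
lip();s=ctrl.read_state();print(s["eef_pos"],s["tool_rot"],s["force"])
rows([476,-393,260],[3.1416,0,1.654])
q=ctrl.get_image("side");t=ctrl.get_image("top")
for n in ("ball0_center",): print([ (r["extent"],r["conf"]) for r in ctrl.search_frame(n,t)],[ (r["extent"],r["conf"]) for r in ctrl.search_frame(n,q)])
z=lambda i:cv2.resize(i,(400,300),interpolation=2)
a=np.hstack([z(t["color"][145:217,190:286]),z(q["color"][230:302,313:409])])[:,:,::-1]
cv2.imwrite("pics/c5.png",a)
E
```

```text
clock: 18.1
eef_pos: [469.9, 110.6, 327.2]
tool_rot: [-3.124, -0.02, 0.387]
force: [-0.1, 0.9, -1.5]
width: 21.2
clock: 18.6
eef_pos: [538.8, -33.2, 328.7]
tool_rot: [-3.128, -0.025, 0.668]
force: [0.9, 1.0, -1.8]
width: 21.1
lip [656.7  60.1 317.5] tilt -1.4 rel funnel fwd/left -30.6 -177.0 q [ 0.08  0.36 -0.07  1.7  -0.    1.07 -0.89]
[538.83864933 -33.17062486 328.72326138] [-3.12790571 -0.02509065  0.66784119] [ 0.87504892  0.97623401 -1.82488775]
shift [-9.13  8.15  1.95] turn [-0.   -0.28 -9.41]
[([273.6, 139.6, 27.1, 49.5], 0.4)] []
```

View pics/c5.png

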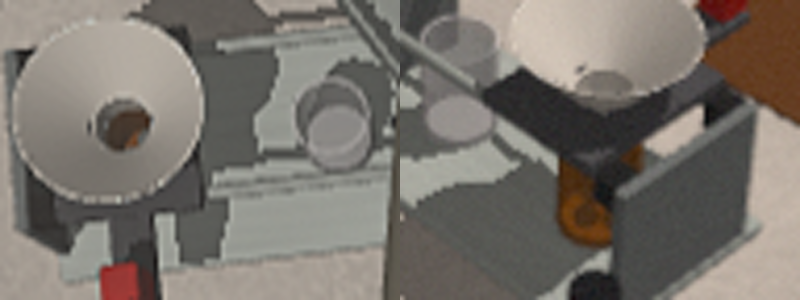

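```bash
python3 - <<'E'
from h import *
p=ctrl.get_image("wrist");q=ctrl.get_image("top")
a=np.hstack([cv2.resize(p["color"],(480,300)),cv2.resize(q["color"][150:210,200:260],(300,300),interpolation=2)])[:,:,::-1]
cv2.imwrite("pics/c6.png",a)
E
```

```text
(no output)
```

View pics/c6.png

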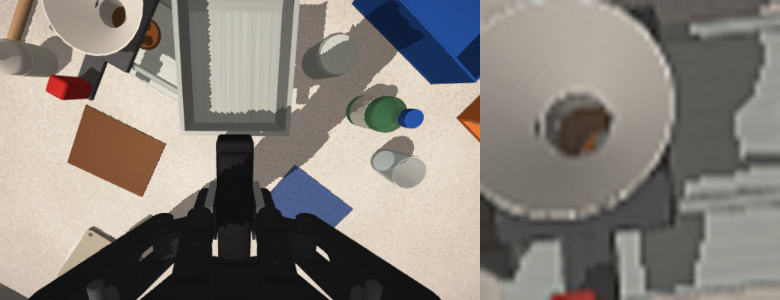

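The scoop is empty (235,60), no stray balls show on the table, and the funnel is clear. I'll return the scoop to the mat.

```bash
python3 -m crank '[[[-0.5,0.45,0,0,0,-0.8],[-0.77,0.55,0.1,0,0,-0.8],[-0.8,0.5,0.2,0,0,-0.8],[-0.84,0.42,0.2,0,0,-0.8],[-0.88,0.35,0.2,0,0,-0.8],[-0.9,0.27,0.2,0,0,-0.8],[-0.92,0.19,0.2,0,0,-0.8],[-0.93,0.1,0.2,0,0,-0.8],[-0.93,0,0.2,0,0,-0.8],[-0.93,-0.1,0.2,0,0,-0.8],[-0.92,-0.18,0.2,0,0,-0.8],[-0.6,-0.15,0,0,0,-0.6]]]'; python3 -m crank '[[[0,0,0,0,0,0]]]'; python3 -c "
from h import *
rows([475,-393,130],[3.1416,0,1.654])"
```

```text
clock: 19.9
eef_pos: [485.0, -329.8, 262.7]
tool_rot: [3.119, -0.032, 1.742]
force: [-0.1, -1.1, -1.1]
width: 21.0
clock: 19.98
eef_pos: [483.5, -333.6, 262.3]
tool_rot: [3.12, -0.03, 1.74]
force: [0.3, -0.6, -1.1]
width: 21.2
shift [-2.03 -0.71  4.34] turn [ 0.2  -0.29  0.82]
```

```bash
python3 -m crank '[[[-0.4,-0.2,0.5,0.2,-0.29,0.4],[-0.5,-0.2,0.7,0,0,0.4],[-0.5,-0.2,0.8,0,0,0],[-0.4,-0.1,0.8,0,0,0],[-0.2,0,0.8,0,0,0],[0,0,0.6,0,0,0],[0,0,0,0,0,0]]]'; python3 -c "
from h import *
rows([475,-393,33],[3.1416,0,1.652])"
```

```text
clock: 20.57
eef_pos: [477.1, -387.4, 136.7]
tool_rot: [3.131, 0.002, 1.659]
force: [-0.4, 0.7, -1.7]
width: 21.2
shift [-0.17 -0.12  3.46] turn [0.1  0.02 0.07]
```

```bash
python3 -m crank '[[[-0.17,-0.1,0.5,0.1,0,0],[0,-0.06,0.6,0,0,0],[0,-0.06,0.6,0,0,0],[0,-0.06,0.6,0,0,0],[0,-0.06,0.4,0,0,0],[0,0,0,0,0,0]]]'; python3 -c "
from h import *
rows([475,-393,33],[3.1416,0,1.652])"
```

```text
clock: 21.07
eef_pos: [477.0, -385.2, 61.0]
tool_rot: [3.132, 0.004, 1.668]
force: [-1.0, 0.6, -1.7]
width: 21.0
shift [-0.25 -0.1   0.93] turn [0.1  0.03 0.15]
```

```bash
python3 -m crank '[[[-0.15,-0.05,0.3,0.1,0.03,0.15],[-0.1,-0.05,0.3,0,0,0],[0,0,0.2,0,0,0],[0,0,0.1,0,0,0],[0,0,0.03,0,0,0],[0,0,0,0,0,0]]]'; python3 -c "
from h import *
rows([475,-393,33],[3.1416,0,1.652])"
```

```text
clock: 21.57
eef_pos: [480.3, -392.5, 36.2]
tool_rot: [3.136, 0.004, 1.653]
force: [0.4, 0.6, -1.1]
width: 21.2
shift [-0.   -0.18  0.11] turn [0.06 0.04 0.01]
```

```bash
python3 -m crank '[[[0,0,0.1,0.03,0,0],[0,0,0.07,0,0,0],[0,0,0.05,0,0,0]]]'; python3 -m crank '[[[0,0,0.03,0,0,0],[0,0,0,0,0,0]]]'
```

```text
clock: 21.82
eef_pos: [480.9, -393.5, 31.0]
tool_rot: [3.138, 0.006, 1.653]
force: [-2.7, -0.2, 15.2]
width: 20.9
clock: 21.98
eef_pos: [480.9, -393.2, 31.6]
tool_rot: [3.138, 0.005, 1.652]
force: [1.5, 0.2, -0.4]
width: 20.7
```

Contact with the mat (15 N, then relaxed). Release, rise, and move towards the station to look into the funnel.

```bash
python3 -m crank '[[[0,0,0,0,0,0],[0,0,0,0,0,0],[0,0,0,0,0,0],[0,0,0,0,0,0],[0,0,0,0,0,0]]]' -0.3; python3 -m crank '[[[0,0,-0.3,0,0,0],[0,0,-0.6,0,0,0],[0,0,-0.8,0,0,0],[0,0,-0.9,0,0,0],[0,0,-0.9,0,0,0],[0,0,-0.9,0,0,0],[0,0,-0.9,0,0,0],[0,0,-0.9,0,0,0],[0,0,-0.9,0,0,0]]]'; python3 - <<'E'
from h import *
q=ctrl.get_image("wrist");c=cloud(q)
m=(c[...,2]>28)&(c[...,2]<60)&(abs(c[...,0]-475)<60)&(c[...,1]>-352)&(c[...,1]<-220)
print(c[m].mean(0),cv2.minAreaRect(c[m][:,:2].astype(np.float32)),np.linalg.lstsq(np.c_[c[m][:,:2],np.ones(m.sum())],c[m][:,2],rcond=None)[0])
rows([420,120,330],[3.1416,0,.5])
p=ctrl.get_image("wrist");q=ctrl.get_image("top")
a=np.hstack([cv2.resize(p["color"],(480,300)),cv2.resize(q["color"][170:260,340:430],(300,300),interpolation=2)])[:,:,::-1]
cv2.imwrite("pics/c7.png",a)
E
```

```text
clock: 22.4
eef_pos: [481.7, -393.7, 32.2]
tool_rot: [3.136, 0.007, 1.652]
force: [0.4, 0.1, 0.2]
width: 55.8
clock: 23.15
eef_pos: [476.5, -389.5, 251.4]
tool_rot: [-3.136, -0.003, 1.653]
force: [0.4, 0.1, 0.1]
width: 55.5
[ 473.97452427 -310.75340974   39.07765415] ((472.5545654296875, -298.65789794921875), (70.34721374511719, 107.40287780761719), 4.2061896324157715) [ 3.49001104e-03 -3.55850518e-02  2.63653016e+01]
shift [17.15 -0.57 -2.48] turn [ 0.05  0.02 11.01]
```

View pics/c7.png

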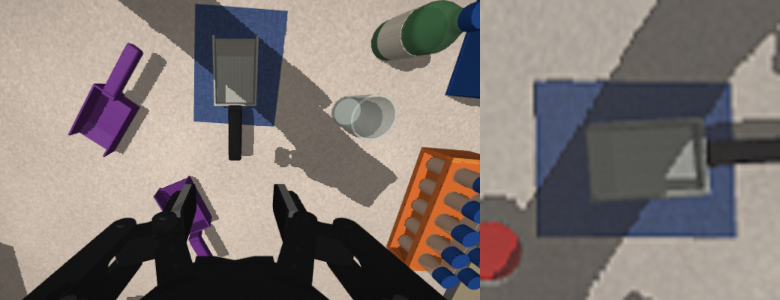

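The empty scoop stands upright on the blue mat (235,70). Last check: look straight down into the funnel.

```bash
python3 -c "
from h import *
p=ctrl.get_image('wrist');P,R=tool();C=-np.array(p['R']).T@p['t'];print(R.inv().apply(C-P).round(0),R.inv().apply(np.array(p['R'])[2]).round(2))"
python3 -m crank '[[[0.6,0,-0.3,0,0,0.5],[0.9,0,-0.2,0,0,0.5],[0.95,-0.1,0,0,0,0.5],[0.95,-0.15,0,0,0,0.5],[0.95,-0.2,0,0,0,0.5],[0.92,-0.25,0,0,0,0.5],[0.9,-0.3,0,0,0,0.5],[0.88,-0.35,0,0,0,0.5],[0.86,-0.4,0,0,0,0.5],[0.84,-0.45,0,0,0,0.5],[0.8,-0.5,0,0,0,0.5],[0.6,-0.4,0,0,0,0.5]]]'; python3 -c "
from h import *
rows([480,180,300],[3.1416,0,.6])"
```

```text
[  74.   -1. -145.] [-0.3   0.    0.95]
clock: 24.35
eef_pos: [438.9, -56.5, 251.9]
tool_rot: [-3.105, 0.012, 0.981]
force: [1.1, -0.4, 0.1]
width: 55.8
shift [ 7.29 -3.31 -1.57] turn [-0.32  0.18  3.63]
```

```bash
python3 -m crank '[[[0.6,-0.1,-0.2,-0.3,0.2,0],[0.9,-0.17,-0.2,0,0,0],[0.9,-0.17,-0.2,0,0,0],[0.9,-0.17,-0.2,0,0,0],[0.9,-0.17,-0.2,0,0,0],[0.9,-0.17,-0.2,0,0,0],[0.9,-0.17,-0.2,0,0,0],[0.9,-0.17,-0.2,0,0,0],[0.6,-0.1,0,0,0,0],[0,0,0,0,0,0],[0,0,0,0,0,0]]]'; python3 - <<'E'
from h import *
p=ctrl.get_image("wrist");C=-np.array(p['R']).T@p['t'];print("cam",C.round(0))
K=p["camera_matrix"];print(ctrl.search_frame("ball0_center",p)[:6])
X=np.array(p["R"])@np.array([571.2,218,100])+p["t"];u=K[0][0]*X[0]/X[2]+K[0][2];v=K[1][1]*X[1]/X[2]+K[1][2];print("spout px",u,v)
u,v=int(u),int(v);a=p["color"][max(0,v-110):v+110,max(0,u-150):u+150,::-1]
cv2.imwrite("pics/c8.png",cv2.resize(a,None,fx=2,fy=2,interpolation=2))
E
```

```text
clock: 25.27
eef_pos: [518.7, 168.3, 287.5]
tool_rot: [-3.109, 0.013, 0.987]
force: [0.3, -0.5, -0.6]
width: 55.5
cam [564. 229. 429.]
[{'extent': [338.2, 115.3, 21.0, 29.0], 'conf': 0.47}, {'extent': [325.5, 108.1, 10.7, 14.2], 'conf': 0.39}]
spout px 333.09566733283117 115.17858753887896
```

View pics/c8.png

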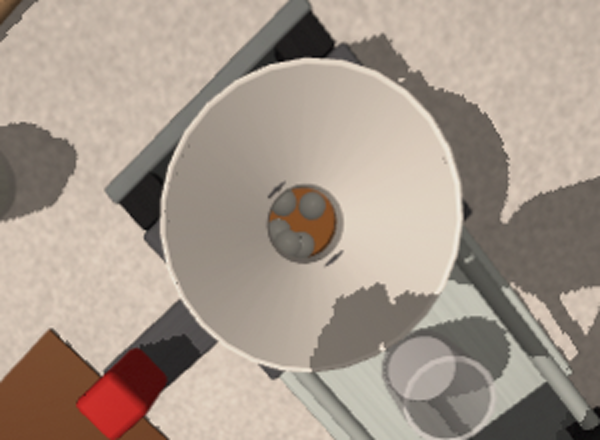

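Balls are visible in the jar through the spout at (285,203), (312,206), (280,230), (290,243) and (304,245), so all five are in. The robot touches nothing.

```bash
python3 -c "
from h import *
print(ctrl.finish_job(),ctrl.read_state()['clock'])"
```

```text
the job is handed in; nothing more can be done
the job is handed in; nothing more can be done
```

I handed the job in at about 25 s of the 61 s allowed. The system gives no verdict, so the result below rests on my last checks.

- **Carriage:** I pushed it by the red grip about 42 mm until it stopped moving at about 40 N of push. I did not measure the distance from spout to jar directly. The evidence for the 4 mm limit is the hard stop and the amber jar lying centred under the spout in the last picture.
- **Balls:** I tipped the scoop to 47° over the funnel. The last wrist picture, looking down the funnel, shows five balls in the amber jar. The funnel is clear, and I saw no stray balls in the pictures.
- **Scoop:** It is released upright on the blue mat, with its origin about 12 mm from the mat's centre. A plane fit to its depth points suggested a slope of about 0.035 rad, inside the 0.1 rad limit. I did not measure the height of its underside; I lowered it until it touched the mat.
- **Other items:** No bystander looked moved in the pictures, though I did not measure their positions again.

The force reading stayed near zero during the first small pushes at the stop, because each row restarts from the measured pose. Two larger pushes confirmed the stop.

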